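# Crank the sample carousel round to the pickup arm

## Task

Swing the folded crank handle on top of the sample carousel all the way out until it latches, then use it to turn the carousel counter-clockwise until the one wide jar in the deck stands under the tip of the pickup arm. Let go and leave the handle latched out.

Things in the scene. Friction and masses are not known exactly. Their poses are not given: they have to be found in the camera images.
- carousel: Carousel with a round cream deck 250 mm across. Origin on the table, on its upright turning axis; at the start the crank's pivot pin lies 55 mm along +x (it travels with the deck). The deck turns only counter-clockwise from above, 3.3 rad at most, drag 0.09 N m, stays where left, and is blocked by an interlock until the crank is out. Nothing but the crank is higher than 108 mm.
- knob (a point): Centre (145 mm high) of the crank's upright black knob, 24 mm across, 118 to 172 mm above the table; spins freely on the crank, 65 mm from its pivot. Folded, the crank points from the pivot over the carousel's axis; it starts up to 0.6 rad from there and swings counter-clockwise (from above) to a stop at 2.09 rad from folded, knob 104 mm from the axis. Drag 0.03 N m. Pushed on, it turns the deck.
- latch_pin (a joint): Small brass spring pin in the hub plate beside the crank's pivot, m. 0: held down by the crank's foot; about 0.007: popped up behind it, the crank is latched out. It pops up by itself when the crank comes within about 0.1 rad of its stop.
- jar (a point): Centre of the lid of the one wide jar in the deck (whitish, lid 40 mm across, top 89 mm high), 100 mm from the carousel's axis, 40 degrees counter-clockwise of the crank's pivot. Fixed in the deck; the narrow vials beside it are 17 mm across.
- pickup_tip (a point): Lower end of the pickup arm's short upright steel tube (6 mm across, 92 mm above the table, 100 mm from the carousel's axis). The pickup arm is a fixed aluminium post beside the deck with a flat beam, 106 mm high; the crank passes over it. (The dark post with a thin round rod is the interlock.) The deck must turn 90 to 130 degrees to bring the jar under the tip.
There are look-alikes about, which are no part of the job. What is shaped like the part that bears pickup_tip but blue or purple is not meant.

How it is judged (in metres and radians):
On the way, in this order (a step that is already met when the one before it is completed fails the run):
1. the crank is swung out and its latch pin has popped up (more than 4 mm), the jar still well away from the tip (value of joint latch_pin above 0.004 m and horizontal distance between jar and pickup_tip above 0.05 m), for 0.1 s.
2. the jar stands under the pickup tip, the crank still latched (horizontal distance between jar and pickup_tip below 0.018 m and value of joint latch_pin above 0.004 m), for 0.2 s.
At the end, for the whole second after the job is handed in: the jar's lid centre is within 18 mm sideways of the pickup tip (about 10 degrees of turn) and stays there, the crank is still latched out (pin up more than 4 mm), and the handle is let go (all of step 2); the robot touches nothing.
It also fails if it takes over 45 s, if anything falls off the work surface, if the arm or the gripper's body presses on something with over 40 N, if the wrist force passes 120 N, or if a joint passes its speed limit or range.

## Robot

A 6-joint arm with a two-finger parallel gripper is mounted at the origin on the work surface. World frame = base frame: x ahead of the robot, y to its left, z up, the work surface at z = 0. Lengths are in mm, angles in degrees, forces in N, time in s.
With the tool pointing down it reaches from about 425 to 950 mm from the base axis. Payload 3.5 kg.
Tool frame: the origin (TCP) lies on the centre line of the jaws, within the pads' length; the fingertips stand 22 mm ahead of it and the grasp point (between the pads) lies 3 mm ahead of it; z points along the fingers, y is the direction in which the jaws open and shut (so a half turn about z gives the same grasp; the last joint's range is limited). The gripper opens to 85 mm and grips with 20 to 120 N. Pads are 22 mm wide; open, the fingers measure 114 mm over their backs; the gripper's body (76 mm by 85 mm) begins 54 mm behind the grasp point. The pads swing forward as they close: fully open they stand 13 mm farther back than shut.
Start: joints at [65.776, 16.404, 90.338, -0, 73.258, -8.594], TCP at [181.828, 650.035, 253.325] pointing down, gripper open.
Joint ranges: [-158.93, 158.93], [-51.34, 127.21], [12.03, 142.37], [-87.48, 267.48], [13.55, 161.25], [-162.69, 162.69]. Speed limits (degrees/s): [159.86, 159.86, 180, 180, 180, 180].

## Interface

Orientations are given as [roll, pitch, yaw] about the fixed x, y, z axes, in that order (R = Rz(yaw) Ry(pitch) Rx(roll)).
In Python, from station import get_state, cams, ctrl, nets gives the robot as it stands. The module is installed in compiled form; this text tells all that it offers.
- The arm moves only by the tool step_arm, never from a script. Its argument "commands" is a list of rows, each an object with "xyz": the shift along the tool's x, y, z in mm, a list of three; "rot": the turn, a rotation vector about the tool's x, y, z in degrees, a list of three. A call has exactly 8 rows; each row is the pose to reach, as a shift and turn from the pose commanded when the call began, along the tool's axes at that moment; what a row does not reach only later rows make up. A row lasts 1/8 s, in which the tool goes at most 62.5 mm and 10.7 degrees, less where a joint would pass 70% of its speed; a pose out of reach is approached as far as the arm can. A call with a gripper value outside its range is refused whole. "jaw" is the closure, from -1 (fully open) to 1 (shut), so that 0 is half open, set as the call begins (left out, the last holds). The fingers move at their own pace and stop on an object; "grip_force" is the grip in N (left out, the last holds). Time passes only in rows, so rows that repeat a pose let the fingers close, or fill a call up. It gives the time, the measured TCP pose, the force and the opening at its end, in the units of the state.
- get_state(): the state, without advancing time (a new reading comes with each control period).
- cams.grab_frame(name): name is "scene" or "top"; returns a dict with "img" (400x640x3 uint8, blue, green, red), "intrinsics" (3x3 intrinsics, pixels), "k1" (the pictures are not rectified: a ray, as slopes to the right and down, at radius r is drawn at 1 + k1 r^2 times it, then the intrinsics apply), "rvec" (rotation vector, rad) and "tvec" (3), from world to camera coordinates, as OpenCV has them. Camera axes: x right, y down, z forward; pixel columns grow to the right and rows downward; lengths in mm; the calibration is good to about 2 mm. A picture is of the moment at which its call begins. There is no depth.
- ctrl.job_done(): hands the job in, once; it reports no verdict.
Trained networks look in the newest picture that a camera, given by its name, has taken for a name from the list of things; names that differ only in an ending like _2 or _b are one class to them, and where a whole thing is asked for, a point or a joint stands for the part that bears it (a point fixed in the world has none). Each returns a list of dicts, best first, with "conf" (0 to 1); they miss things now and then, are a little off and sometimes report something else, mostly with a low value. They report only what shows in the picture. A call takes as long as a camera call. They do not tell look-alikes from the thing itself.
- nets.trace(name, camera): "region" (400x640 bool, what is visible of it) and "bbox" ([left, top, width, height] in pixels, round what is visible of it).
- nets.tip_of(name, camera): "point" ([column, row] in pixels: a listed point, or the origin of a listed thing).
The state is a dict: "time_s": time; "joints": joint angles; "dq": joint speeds; "tau": joint torques, N m; "eef_pos": TCP position; "eef_rot": TCP orientation; "wrist_force": force on the tool from outside, world axes, zero at the start; "moment": the same for the moment, N m; "finger_gap": finger opening in mm.
Only numpy, scipy, OpenCV 4.12 (cv2) and the standard library are available. Lean on these libraries where they do the work, as an engineer would, in place of code of your own. Each camera call takes 0.05 s, during which the arm holds its last target.

## Working session

There is one attempt and no reset: what is moved stays moved. The work goes in short steps, Python scripts to look and compute and a tool call to move; the robot and the scene stay as the last step left them, time stands still between calls to the robot, and variables do not carry over. Pictures are saved under pics/ and viewed, and the job is handed in when it is done.

Besides the shell and the picture viewer there is one more tool, called after "Call:" as name(argument=value, ...) on one line, values as JSON. step_arm: Moves the arm, as the interface text tells. Its arguments: {"type":"object","properties":{"commands":{"type":"array"},"jaw":{"type":"number"},"grip_force":{"type":"number"}},"required":["commands"]}

```bash
mkdir -p pics; python3 - <<'E'
from station import get_state,cams,nets
import cv2
s=get_state();print({k:s[k] for k in('time_s','eef_pos','eef_rot','finger_gap')})
for c in('scene','top'):
    f=cams.grab_frame(c);cv2.imwrite(f'pics/a_{c}.png',f['img'])
    print(c,f['intrinsics'],f['k1'],f['rvec'],f['tvec'])
    for n in('carousel','knob','jar','pickup_tip'):
        print(n,[(x['point'],round(x['conf'],2)) for x in nets.tip_of(n,c)])
E
```

```text
{'time_s': 0.0, 'eef_pos': array([181.59769121, 649.4957839 , 251.93177104]), 'eef_rot': array([-1.79866294e+02, -1.92755227e-02,  1.64369565e+02]), 'finger_gap': 85.50665284152161}
scene [[508.87263468   0.         315.13166227]
 [  0.         508.87263468 202.01586027]
 [  0.           0.           1.        ]] -0.08907708078756535 [ 2.3186426   0.76667708 -0.30249681] [-452.47092639 -202.27167534 1267.40578355]
carousel [([316.6, 224.4], 0.86)]
knob [([312.9, 184.5], 0.68)]
jar [([355.3, 176.8], 0.98)]
pickup_tip [([408.1, 143.8], 0.93), ([231.9, 285.3], 0.91), ([277.5, 172.1], 0.76), ([162.5, 203.5], 0.56)]
top [[477.34204402   0.         313.53010412]
 [  0.         477.34204402 199.20434395]
 [  0.           0.           1.        ]] -0.08924669280734888 [ 2.1020725  -2.12886989  0.16223983] [  2.46989205 595.78691547 912.51028888]
carousel [([309.4, 215.0], 0.83)]
knob [([322.5, 198.6], 0.77)]
jar [([261.2, 196.3], 0.63), ([322.4, 202.4], 0.46)]
pickup_tip [([435.3, 209.0], 0.9), ([413.6, 328.4], 0.82), ([304.0, 259.3], 0.69), ([192.5, 179.7], 0.61)]
```

View pics/a_scene.png

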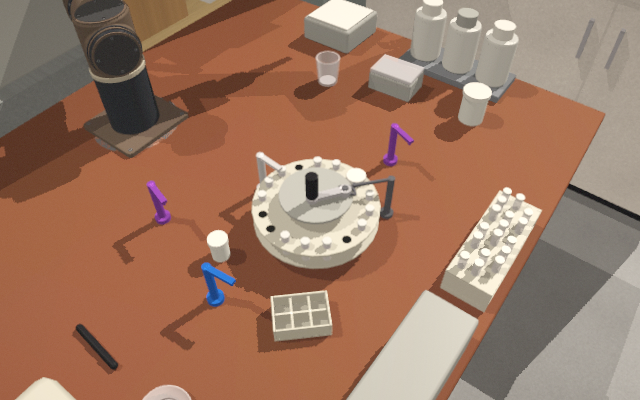

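View pics/a_top.png

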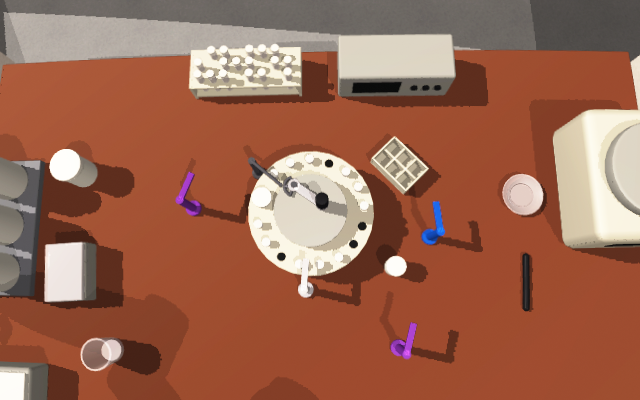

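```bash
cat > h.py <<'E'
import numpy as np,cv2
def und(f,p):
    K=f['intrinsics'];d=np.array([f['k1'],0,0,0,0.])
    return cv2.undistortPoints(np.array([[p]],float),np.array(K),d)[0,0]
def onz(f,p,z):
    R=cv2.Rodrigues(np.array(f['rvec'],float))[0];t=np.array(f['tvec'],float).ravel()
    c=-R.T@t;u=und(f,p);d=R.T@np.array([u[0],u[1],1.]);return c+d*(z-c[2])/d[2]
def proj(f,P):
    return cv2.projectPoints(np.array(P,float).reshape(-1,3),np.array(f['rvec'],float),np.array(f['tvec'],float),np.array(f['intrinsics']),np.array([f['k1'],0,0,0,0.]))[0][:,0]
E
python3 - <<'E'
from station import cams
from h import *
D={'scene':dict(car=(316.6,224.4),knob=(312.9,184.5),jar=(355.3,176.8),p1=(408.1,143.8),p2=(231.9,285.3),p3=(277.5,172.1),p4=(162.5,203.5)),
'top':dict(car=(309.4,215),knob=(322.5,198.6),jar=(261.2,196.3),p1=(435.3,209),p2=(413.6,328.4),p3=(304,259.3),p4=(192.5,179.7))}
Z=dict(car=0,knob=145,jar=89,p1=92,p2=92,p3=92,p4=92)
for c in D:
    f=cams.grab_frame(c)
    for n,p in D[c].items(): print(c,n,onz(f,p,Z[n]).round(1))
    import cv2
    if c=='top': cv2.imwrite('pics/top_zoom.png',cv2.resize(f['img'][80:350,150:470],None,fx=2.2,fy=2.2,interpolation=cv2.INTER_CUBIC))
    else: cv2.imwrite('pics/scene_zoom.png',cv2.resize(f['img'][80:330,140:460],None,fx=2.3,fy=2.3,interpolation=cv2.INTER_CUBIC))
E
```

```text
scene car [565.2   4.9   0. ]
scene knob [575.4 -18.  145. ]
scene jar [598.1  90.3  89. ]
scene p1 [635.3 234.3  92. ]
scene p2 [ 574.5 -241.6   92. ]
scene p3 [467.3   6.9  92. ]
scene p4 [ 343.3 -187.6   92. ]
top car [571.5   5.4   0. ]
top knob [580.  -23.8 145. ]
top jar [596.7  96.5  89. ]
top p1 [ 566.  -241.2   92. ]
top p2 [ 341.8 -189.7   92. ]
top p3 [472.9  13.3  92. ]
top p4 [631.7 233.5  92. ]
```

View pics/top_zoom.png

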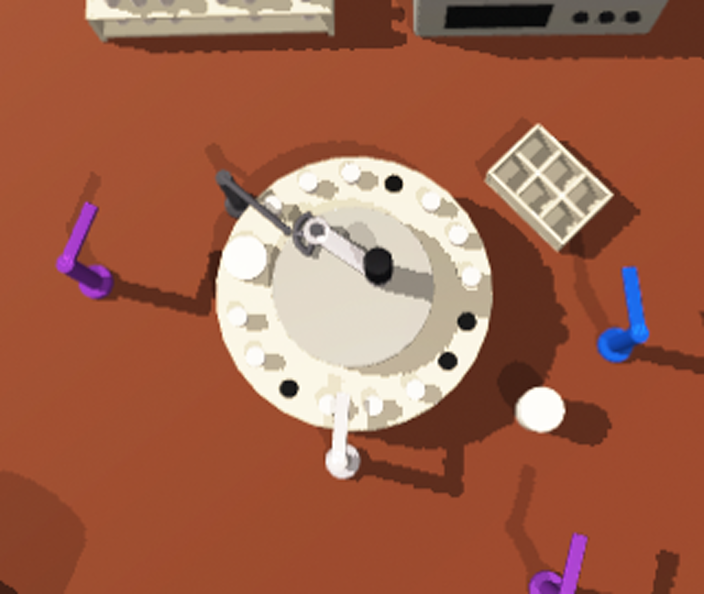

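View pics/scene_zoom.png

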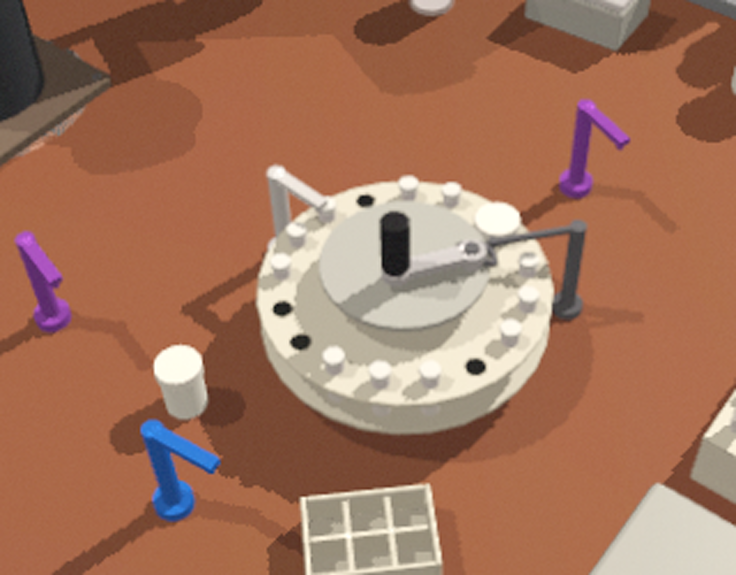

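The top view shows the carousel centred near (311,213). The jar is at (261,197), the knob at (322,199), the pivot near (294,185) and the aluminium pickup arm near (304,259). The dark interlock post is at upper left. The blue and purple posts are the decoys. Next I refine the geometry.

```bash
python3 - <<'E'
from station import cams,nets
from h import *
from scipy.optimize import least_squares
F={c:cams.grab_frame(c) for c in('top','scene')}
obs=[]
for c in F:
    for n in('knob','jar','pickup_tip'):
        r=nets.tip_of(n,c)
        print(c,n,[(x['point'],round(x['conf'],2)) for x in r])
    # white jar centroid
    t=nets.trace('carousel',c)[0];print(t['bbox'],t['conf'])
f=F['top'];m=nets.trace('carousel','top')[0]['region']
for z in(65,75,85):
    print(z,onz(f,(310.9,213.4),z).round(1))
print('pivot',[onz(f,(294,185.3),z).round(1)[:2] for z in(110,120)])
R=cv2.Rodrigues(np.array(f['rvec']))[0];print('cam',(-R.T@np.array(f['tvec']).ravel()).round())
# joint fit: ax,ay,th(jar), tipangle, crank angle q
P={'top':dict(jar=(261.2,196.3),tip=(304,259.3),knob=(322.5,198.6),car=(309.4,215)),
'scene':dict(jar=(355.3,176.8),tip=(277.5,172.1),knob=(312.9,184.5),car=(316.6,224.4))}
def pts(p):
    ax,ay,th,tt,q=p;A=np.array([ax,ay]);u=lambda a:np.array([np.cos(a),np.sin(a)])
    pv=A+55*u(th-np.radians(40));k=pv+65*u(th-np.radians(40)+np.pi+q)
    return dict(jar=[*(A+100*u(th)),89],tip=[*(A+100*u(tt)),92],knob=[*k,145],car=[ax,ay,0],pv=[*pv,118])
def res(p):
    d=pts(p);return np.concatenate([(proj(F[c],d[n])[0]-P[c][n])*(0.5 if n=='car' else 1) for c in P for n in P[c]])
s=least_squares(res,[570,8,1.2,3.1,.3],loss='soft_l1')
print(s.x.round(3),np.degrees(s.x[2:]).round(1));print(res(s.x).reshape(-1,2).round(1));
for n,v in pts(s.x).items():print(n,np.round(v,1))
for c in F:
    im=cv2.resize(F[c]['img'],None,fx=2,fy=2,interpolation=cv2.INTER_CUBIC)
    d=pts(s.x);A=d['car'];
    ring=lambda r,z:np.array([[A[0]+r*np.cos(a),A[1]+r*np.sin(a),z] for a in np.linspace(0,6.28,90)])
    for z,col in((75,(0,0,255)),(65,(0,255,0))): cv2.polylines(im,[(proj(F[c],ring(125,z))*2).astype(int)],True,col,1)
    for n,v in d.items(): cv2.circle(im,tuple((proj(F[c],v)[0]*2).astype(int)),3,(255,0,255),-1)
    cv2.imwrite(f'pics/fit_{c}.png',im[150:650,250:900])
E
```

```text
top knob [([321.3, 198.6], 0.66), ([310.3, 213.7], 0.28)]
top jar [([260.3, 197.1], 0.96)]
top pickup_tip [([436.6, 205.4], 0.88), ([413.4, 327.3], 0.75), ([191.2, 177.7], 0.6), ([303.0, 262.8], 0.54)]
[247.2, 150.9, 126.1, 125.3] 0.95
scene knob [([310.7, 184.3], 0.7)]
scene jar [([356.9, 173.0], 0.72)]
scene pickup_tip [([278.4, 171.1], 0.85), ([409.6, 144.9], 0.77), ([229.3, 284.3], 0.61)]
[251.5, 158.8, 138.0, 113.1] 0.65
65 [5.651e+02 2.000e-01 6.500e+01]
75 [ 5.636e+02 -2.000e-01  7.500e+01]
85 [ 5.621e+02 -5.000e-01  8.500e+01]
pivot [array([613.2,  30.6]), array([611.,  30.])]
cam [ 423.  -29. 1004.]
[ 5.70246e+02 -4.44000e-01  1.30500e+00  3.02700e+00  3.69000e-01] [ 74.7 173.4  21.2]
[[ 0.2  0.1]
 [ 1.2  1. ]
 [-0.5  0.6]
 [ 1.4  0.3]
 [ 1.  -2. ]
 [ 2.7 -0.4]
 [-0.   2.5]
 [ 0.2  1.4]]
jar [596.6  96.   89. ]
tip [470.9  11.   92. ]
knob [579.  -22.9 145. ]
car [ 5.702e+02 -4.000e-01  0.000e+00]
pv [615.4  30.9 118. ]
```

```bash
ls pics
```

```text
a_scene.png
a_top.png
fit_scene.png
fit_top.png
scene_zoom.png
top_zoom.png
```

View pics/fit_top.png

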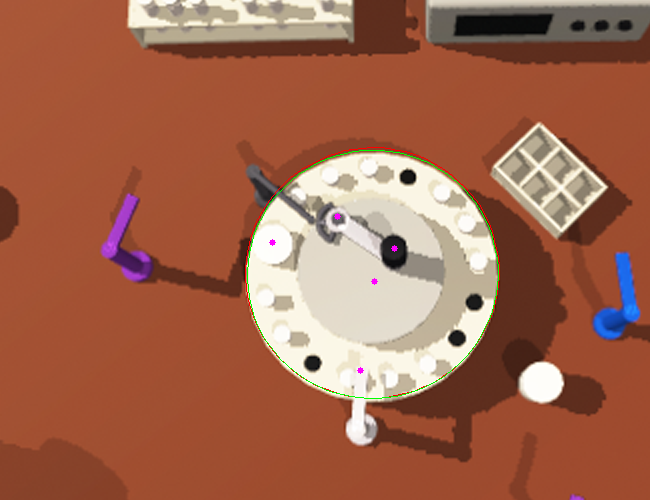

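View pics/fit_scene.png

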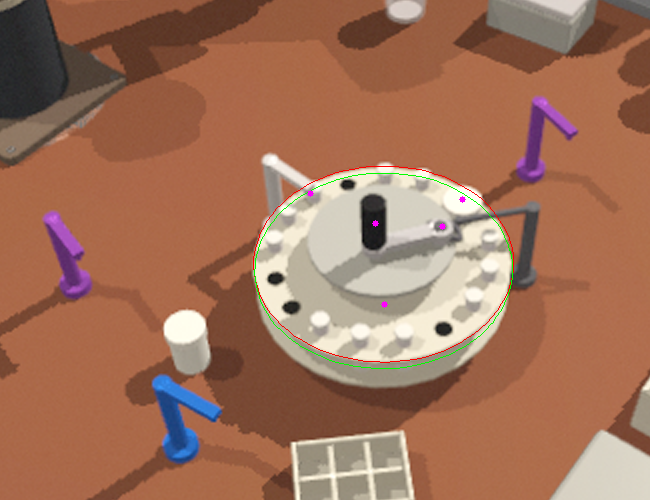

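Call:
step_arm(commands=[{"xyz": [-30,-28,0],"rot": [0,0,-2]},{"xyz": [-72,-69,0],"rot": [0,0,-4]},{"xyz": [-114,-109,0],"rot": [0,0,-6]},{"xyz": [-156,-150,0],"rot": [0,0,-8]},{"xyz": [-198,-190,0],"rot": [0,0,-10]},{"xyz": [-240,-230,0],"rot": [0,0,-12]},{"xyz": [-282,-271,0],"rot": [0,0,-14]},{"xyz": [-324,-311,0],"rot": [0,0,-15.6]}], jaw=-0.2, grip_force=20)

```text
time_s: 2.15
eef_pos: [410.8, 261.6, 253.8]
eef_rot: [180.0, 0.1, -180.0]
wrist_force: [0.7, 0.4, 0.1]
finger_gap: 51.4
```

Call:
step_arm(commands=[{"xyz": [-28,-48,0],"rot": [0,0,0]},{"xyz": [-58,-98,0],"rot": [0,0,0]},{"xyz": [-88,-148,0],"rot": [0,0,0]},{"xyz": [-118,-198,10],"rot": [0,0,0]},{"xyz": [-146,-246,25],"rot": [0,0,0]},{"xyz": [-169,-286,40],"rot": [0,0,0]},{"xyz": [-169,-286,45],"rot": [0,0,0]},{"xyz": [-169,-286,45],"rot": [0,0,0]}])

```text
time_s: 3.15
eef_pos: [578.4, -22.5, 207.7]
eef_rot: [180.0, -0.1, 180.0]
wrist_force: [0.5, 0.0, -0.3]
finger_gap: 51.2
```

```bash
python3 - <<'E'
from station import cams,get_state
from h import *
print(get_state()['eef_pos'])
for c in('top','scene'):
    f=cams.grab_frame(c);x,y=(310,200) if c=='top' else (310,170)
    cv2.imwrite(f'pics/b_{c}.png',cv2.resize(f['img'][y-90:y+90,x-120:x+120],None,fx=3,fy=3,interpolation=cv2.INTER_CUBIC))
E
```

```text
[578.37343873 -22.5256508  207.72340954]
```

View pics/b_scene.png

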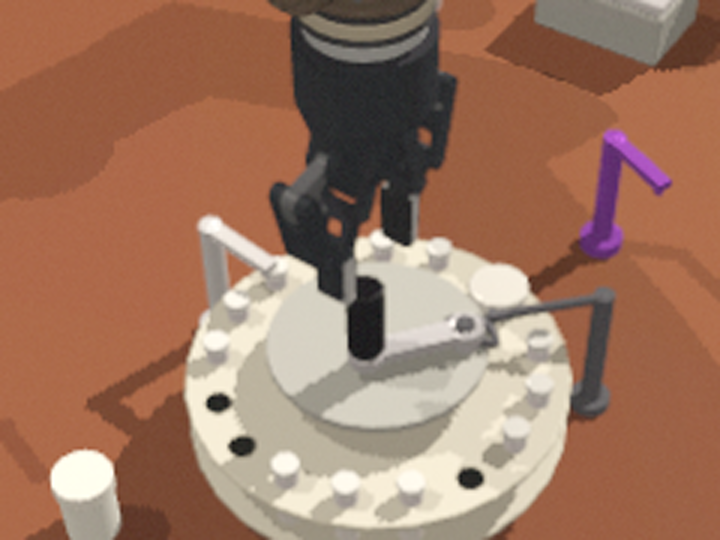

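View pics/b_top.png

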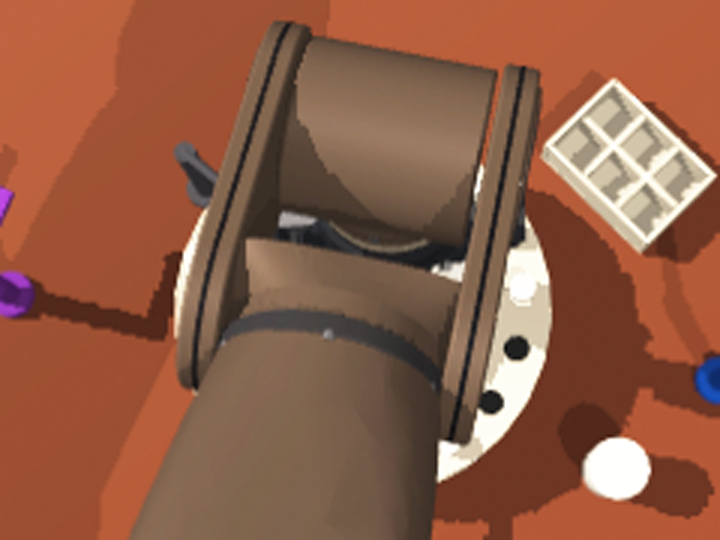

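The scene view shows the knob (zoom 365,287 at its top) directly below the middle between the pads. Descending.

Call:
step_arm(commands=[{"xyz": [0,0,10],"rot": [0,0,0]},{"xyz": [0,0,20],"rot": [0,0,0]},{"xyz": [0,0,30],"rot": [0,0,0]},{"xyz": [0,0,38],"rot": [0,0,0]},{"xyz": [0,0,45],"rot": [0,0,0]},{"xyz": [0,0,52],"rot": [0,0,0]},{"xyz": [0,0,54],"rot": [0,0,0]},{"xyz": [0,0,54],"rot": [0,0,0]}])

```text
time_s: 4.25
eef_pos: [578.9, -22.9, 154.3]
eef_rot: [-180.0, -0.0, 180.0]
wrist_force: [0.5, -0.7, -0.4]
finger_gap: 51.3
```

Call:
step_arm(commands=[{"xyz": [0,0,0],"rot": [0,0,0]},{"xyz": [0,0,0],"rot": [0,0,0]},{"xyz": [0,0,0],"rot": [0,0,0]},{"xyz": [0,0,0],"rot": [0,0,0]},{"xyz": [0,0,0],"rot": [0,0,0]},{"xyz": [0,0,0],"rot": [0,0,0]},{"xyz": [0,0,0],"rot": [0,0,0]},{"xyz": [0,0,0],"rot": [0,0,0]}], jaw=1, grip_force=20)

```text
time_s: 5.25
eef_pos: [579.3, -22.8, 154.8]
eef_rot: [180.0, 0.1, 180.0]
wrist_force: [0.8, 1.7, 3.8]
finger_gap: 23.1
```

```bash
python3 - <<'E'
from station import cams,get_state
from h import *
s=get_state();print(s['eef_pos'],s['wrist_force'],s['finger_gap'],s['time_s'])
f=cams.grab_frame('scene');x,y=(310,170)
cv2.imwrite('pics/c_scene.png',cv2.resize(f['img'][y-90:y+90,x-120:x+120],None,fx=3,fy=3,interpolation=cv2.INTER_CUBIC))
E
```

```text
[579.29549801 -22.80886037 154.81501828] [0.83049894 1.74314678 3.8043903 ] 23.090622599031594 5.25
```

View pics/c_scene.png

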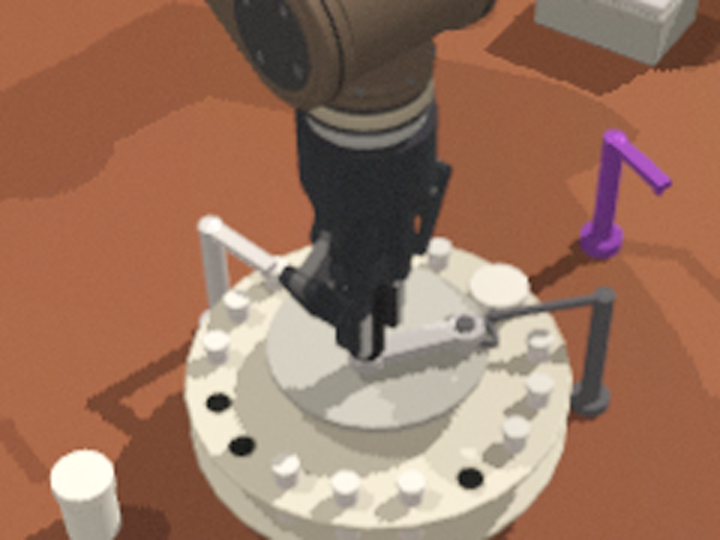

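The knob is held: the gap is 23 mm, with the pads on either side of it. Now I swing it on an arc about the pivot at (615,31).

Call:
step_arm(commands=[{"xyz": [-3.9,-2.4,0],"rot": [0,0,0]},{"xyz": [-10,-5.5,0],"rot": [0,0,0]},{"xyz": [-16.3,-7.9,0],"rot": [0,0,0]},{"xyz": [-22.9,-9.7,0],"rot": [0,0,0]},{"xyz": [-29.6,-10.7,0],"rot": [0,0,0]},{"xyz": [-36.4,-11.1,0],"rot": [0,0,0]},{"xyz": [-43.2,-10.7,0],"rot": [0,0,0]},{"xyz": [-49.9,-9.7,0],"rot": [0,0,0]}])

```text
time_s: 6.3
eef_pos: [629.0, -33.2, 154.8]
eef_rot: [-179.9, -0.0, 180.0]
wrist_force: [-1.4, 1.2, 6.4]
finger_gap: 23.4
```

```bash
python3 - <<'E'
from station import cams,get_state
from h import *
s=get_state();print(s['eef_pos'],s['wrist_force'],s['finger_gap'],s['time_s'])
f=cams.grab_frame('scene');x,y=(310,170)
cv2.imwrite('pics/d_scene.png',cv2.resize(f['img'][y-90:y+90,x-120:x+120],None,fx=3,fy=3,interpolation=cv2.INTER_CUBIC))
E
```

```text
[629.0422533  -33.19775737 154.76134739] [-1.36452007  1.22343417  6.38763711] 23.388315914542815 6.3
```

View pics/d_scene.png

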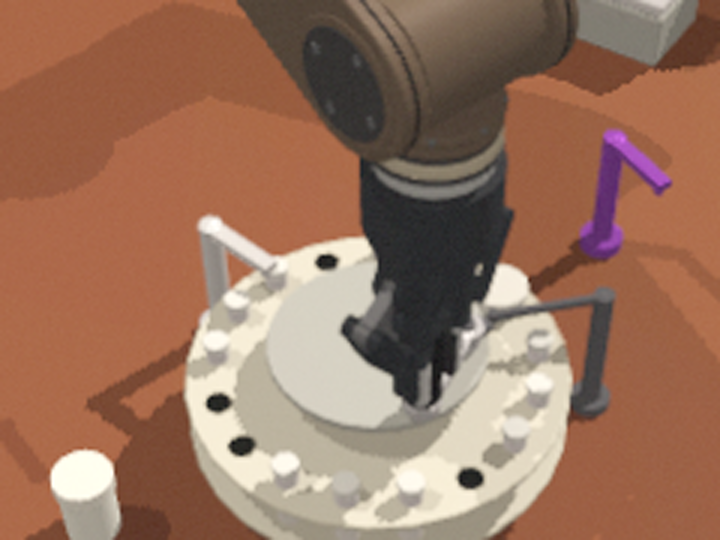

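Call:
step_arm(commands=[{"xyz": [-6.6,1.8,0],"rot": [0,0,0]},{"xyz": [-12.9,4.2,0],"rot": [0,0,0]},{"xyz": [-19,7.3,0],"rot": [0,0,0]},{"xyz": [-24.7,11,0],"rot": [0,0,0]},{"xyz": [-30,15.3,0],"rot": [0,0,0]},{"xyz": [-34.8,20.1,0],"rot": [0,0,0]},{"xyz": [-39.1,25.4,0],"rot": [0,0,0]},{"xyz": [-42.2,30.1,0],"rot": [0,0,0]}])

```text
time_s: 7.35
eef_pos: [671.6, -3.0, 154.8]
eef_rot: [-179.9, 0.0, 180.0]
wrist_force: [-1.0, -1.2, 6.2]
finger_gap: 23.4
```

```bash
python3 - <<'E'
from station import cams,get_state
from h import *
s=get_state();print(s['eef_pos'],s['wrist_force'],s['finger_gap'],s['time_s'])
f=cams.grab_frame('scene');x,y=(330,170)
cv2.imwrite('pics/e_scene.png',cv2.resize(f['img'][y-90:y+90,x-120:x+120],None,fx=3,fy=3,interpolation=cv2.INTER_CUBIC))
E
```

```text
[671.55775569  -2.96162188 154.82286757] [-0.99789336 -1.16661433  6.24786789] 23.38208308436238 7.35
```

View pics/e_scene.png

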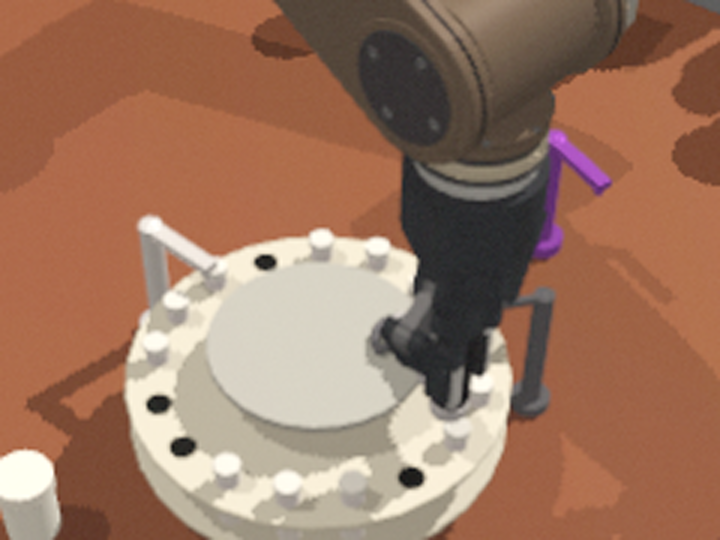

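Call:
step_arm(commands=[{"xyz": [-0.9,1.5,0],"rot": [0,0,0]},{"xyz": [-1.7,3,0],"rot": [0,0,0]},{"xyz": [-2.4,4.3,0],"rot": [0,0,0]},{"xyz": [-2.9,5.4,0],"rot": [0,0,0]},{"xyz": [-3.4,6.5,0],"rot": [0,0,0]},{"xyz": [-3.9,7.6,0],"rot": [0,0,0]},{"xyz": [-3.9,7.6,0],"rot": [0,0,0]},{"xyz": [-3.9,7.6,0],"rot": [0,0,0]}])

```text
time_s: 8.4
eef_pos: [674.6, 4.8, 154.8]
eef_rot: [-180.0, -0.1, 180.0]
wrist_force: [-1.2, -0.9, 6.1]
finger_gap: 23.5
```

```bash
python3 - <<'E'
from station import cams,get_state
from h import *
s=get_state();print(s['eef_pos'],s['wrist_force'],s['finger_gap'],s['time_s'])
for c,x,y in(('scene',330,170),('top',310,200)):
    f=cams.grab_frame(c)
    cv2.imwrite(f'pics/g_{c}.png',cv2.resize(f['img'][y-90:y+90,x-120:x+120],None,fx=3,fy=3,interpolation=cv2.INTER_CUBIC))
E
```

```text
[674.63937525   4.83622951 154.75929857] [-1.15410027 -0.85740565  6.14836297] 23.52603829880481 8.4
```

View pics/g_scene.png

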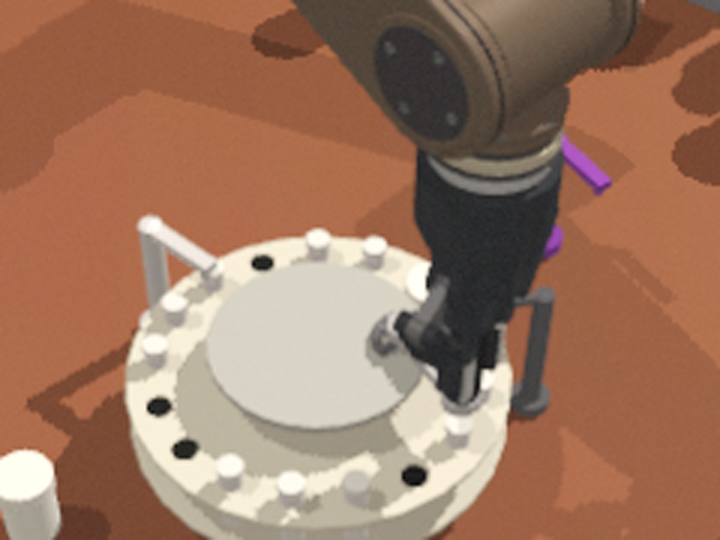

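View pics/g_top.png

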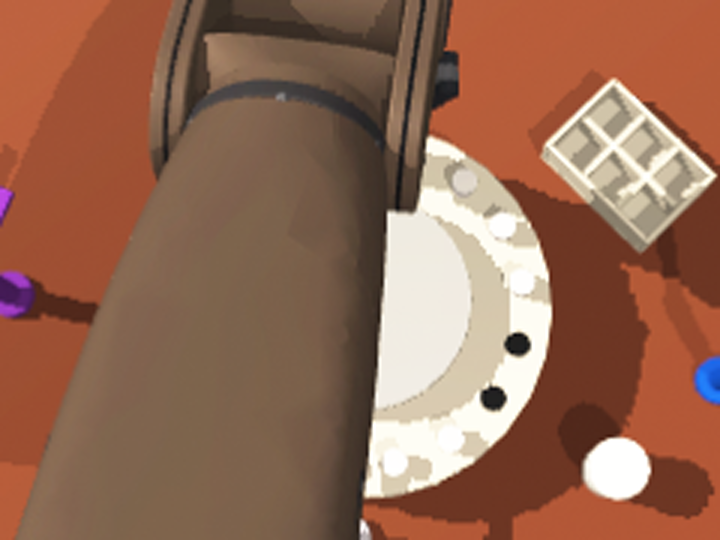

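The deck has begun to turn: the holes shifted slightly. The interlock has therefore released and the crank is out against its stop. Now I turn the deck about the axis at (570,0).

Call:
step_arm(commands=[{"xyz": [0.5,5.4,0],"rot": [0,0,0]},{"xyz": [2.2,16.2,0],"rot": [0,0,0]},{"xyz": [5,26.7,0],"rot": [0,0,0]},{"xyz": [8.9,36.9,0],"rot": [0,0,0]},{"xyz": [13.9,46.7,0],"rot": [0,0,0]},{"xyz": [19.8,55.8,0],"rot": [0,0,0]},{"xyz": [26.7,64.3,0],"rot": [0,0,0]},{"xyz": [34.4,72,0],"rot": [0,0,0]}])

```text
time_s: 9.5
eef_pos: [640.9, 77.1, 154.8]
eef_rot: [-180.0, 0.1, 180.0]
wrist_force: [0.5, -1.5, 5.4]
finger_gap: 23.7
```

```bash
python3 - <<'E'
from station import cams,get_state
from h import *
s=get_state();print(s['eef_pos'],s['wrist_force'],s['finger_gap'],s['time_s'])
for c,x,y in(('scene',320,170),):
    f=cams.grab_frame(c)
    cv2.imwrite(f'pics/h_{c}.png',cv2.resize(f['img'][y-90:y+90,x-120:x+120],None,fx=3,fy=3,interpolation=cv2.INTER_CUBIC))
E
```

```text
[640.88733886  77.09064119 154.80322957] [ 0.54434568 -1.54500679  5.44987012] 23.73424947139753 9.5
```

View pics/h_scene.png

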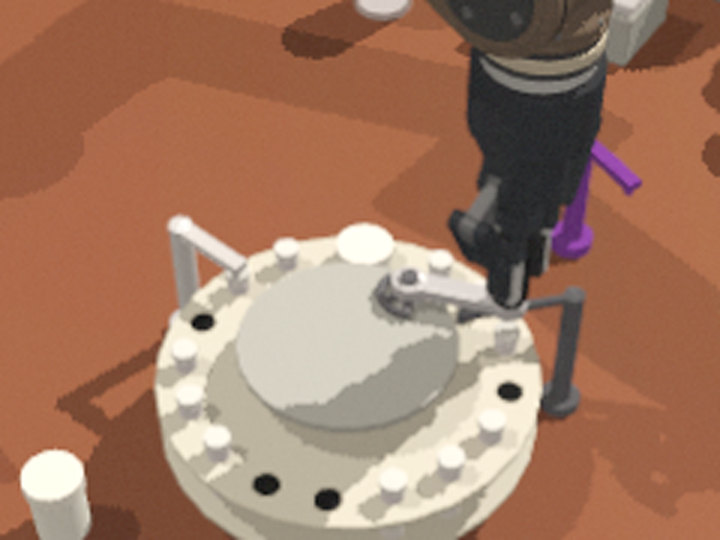

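Call:
step_arm(commands=[{"xyz": [8.5,6.9,0],"rot": [0,0,0]},{"xyz": [17.6,12.8,0],"rot": [0,0,0]},{"xyz": [27.4,17.8,0],"rot": [0,0,0]},{"xyz": [37.6,21.7,0],"rot": [0,0,0]},{"xyz": [48.1,24.5,0],"rot": [0,0,0]},{"xyz": [58.9,26.2,0],"rot": [0,0,0]},{"xyz": [66.2,26.7,0],"rot": [0,0,0]},{"xyz": [69.8,26.8,0],"rot": [0,0,0]}])

```text
time_s: 10.55
eef_pos: [570.5, 104.4, 154.8]
eef_rot: [180.0, 0.0, 180.0]
wrist_force: [1.4, 0.9, 5.8]
finger_gap: 23.2
```

```bash
python3 - <<'E'
from station import cams,get_state,nets
from h import *
s=get_state();print(s['eef_pos'],s['wrist_force'],s['finger_gap'],s['time_s'])
c='scene';x,y=(320,170)
f=cams.grab_frame(c)
for n,z in(('jar',89),('pickup_tip',92)):
  for r in nets.tip_of(n,c): print(n,r['point'],r['conf'],onz(f,r['point'],z).round(1))
cv2.imwrite(f'pics/i_{c}.png',cv2.resize(f['img'][y-90:y+90,x-120:x+120],None,fx=3,fy=3,interpolation=cv2.INTER_CUBIC))
E
```

```text
[570.52715557 104.38940841 154.77494023] [1.44391387 0.87081065 5.84115426] 23.170711738161344 10.55
pickup_tip [235.9, 283.0] 0.89 [ 576.8 -234.3   92. ]
pickup_tip [409.0, 145.6] 0.74 [639.6 230.5  92. ]
pickup_tip [161.1, 206.8] 0.72 [ 347.4 -194.9   92. ]
pickup_tip [278.7, 171.4] 0.69 [468.    9.9  92. ]
```

View pics/i_scene.png

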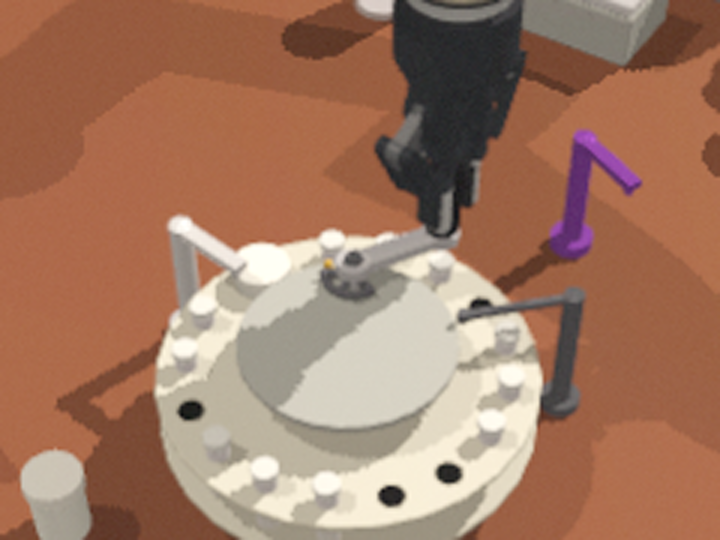

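The brass pin shows popped up at zoom (328,264), and the jar at (263,263) is about 10° short of the tip.

Call:
step_arm(commands=[{"xyz": [5,-0.1,0],"rot": [0,0,0]},{"xyz": [10,-0.5,0],"rot": [0,0,0]},{"xyz": [14.5,-1,0],"rot": [0,0,0]},{"xyz": [17.5,-1.5,0],"rot": [0,0,0]},{"xyz": [19,-1.7,0],"rot": [0,0,0]},{"xyz": [19,-1.7,0],"rot": [0,0,0]},{"xyz": [19,-1.7,0],"rot": [0,0,0]},{"xyz": [19,-1.7,0],"rot": [0,0,0]}])

```text
time_s: 11.7
eef_pos: [551.5, 102.6, 154.8]
eef_rot: [180.0, -0.0, 180.0]
wrist_force: [-0.1, 0.5, 6.8]
finger_gap: 23.3
```

```bash
python3 - <<'E'
from station import cams,get_state,nets
from h import *
s=get_state();print(s['eef_pos'],s['wrist_force'],s['finger_gap'],s['time_s'])
c='scene';x,y=(290,170)
f=cams.grab_frame(c)
for n,z in(('jar',89),('pickup_tip',92)):
  for r in nets.tip_of(n,c): print(n,r['point'],r['conf'],onz(f,r['point'],z).round(1))
cv2.imwrite(f'pics/j_{c}.png',cv2.resize(f['img'][y-60:y+60,x-80:x+80],None,fx=5,fy=5,interpolation=cv2.INTER_CUBIC)[:600,:800])
E
```

```text
[551.5314125  102.61769233 154.76873322] [-0.06738279  0.46680627  6.79322806] 23.341549693507787 11.7
jar [278.5, 171.7] 0.86 [466.1  11.2  89. ]
pickup_tip [410.7, 146.0] 0.77 [643.1 231.5  92. ]
pickup_tip [228.9, 285.5] 0.76 [ 570.7 -244.9   92. ]
pickup_tip [277.5, 168.9] 0.75 [461.5  13.9  92. ]
pickup_tip [162.9, 205.8] 0.68 [ 348.3 -191.1   92. ]
```

View pics/j_scene.png

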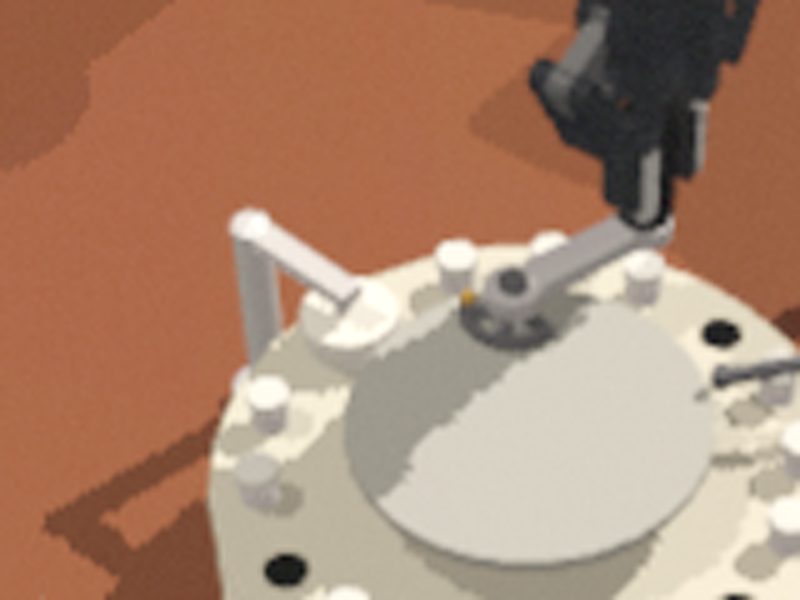

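The jar's lid, about (350,314) in the zoom, lies beneath the beam's end and the brass pin is up. Releasing.

Call:
step_arm(commands=[{"xyz": [0,0,0],"rot": [0,0,0]},{"xyz": [0,0,0],"rot": [0,0,0]},{"xyz": [0,0,0],"rot": [0,0,0]},{"xyz": [0,0,0],"rot": [0,0,0]},{"xyz": [0,0,0],"rot": [0,0,0]},{"xyz": [0,0,-5],"rot": [0,0,0]},{"xyz": [0,0,-15],"rot": [0,0,0]},{"xyz": [0,0,-25],"rot": [0,0,0]}], jaw=-0.2)

```text
time_s: 12.85
eef_pos: [552.1, 102.3, 180.5]
eef_rot: [180.0, 0.1, 180.0]
wrist_force: [0.4, 0.1, 1.4]
finger_gap: 51.1
```

Call:
step_arm(commands=[{"xyz": [0,0,-20],"rot": [0,0,0]},{"xyz": [0,0,-45],"rot": [0,0,0]},{"xyz": [0,0,-70],"rot": [0,0,0]},{"xyz": [0,40,-90],"rot": [0,0,0]},{"xyz": [0,90,-90],"rot": [0,0,0]},{"xyz": [0,140,-90],"rot": [0,0,0]},{"xyz": [0,190,-90],"rot": [0,0,0]},{"xyz": [0,230,-90],"rot": [0,0,0]}])

```text
time_s: 13.85
eef_pos: [551.8, 334.3, 271.2]
eef_rot: [180.0, 0.1, -180.0]
wrist_force: [0.1, -1.5, -0.4]
finger_gap: 51.3
```

```bash
python3 - <<'E'
from station import cams,get_state,nets
from h import *
s=get_state();print(s['eef_pos'],s['wrist_force'],s['finger_gap'],s['time_s'])
for c,x,y in(('scene',290,170),('top',310,210)):
  f=cams.grab_frame(c)
  for n,z in(('jar',89),('pickup_tip',92),('knob',145)):
    for r in nets.tip_of(n,c): print(c,n,r['point'],round(r['conf'],2),onz(f,r['point'],z).round(1))
  cv2.imwrite(f'pics/k_{c}.png',cv2.resize(f['img'][y-70:y+75,x-80:x+80],None,fx=4,fy=4,interpolation=cv2.INTER_CUBIC)[:600,:800])
E
```

```text
[551.78445211 334.34985718 271.15610361] [ 0.11020806 -1.46161289 -0.37593319] 51.30121765875584 13.85
scene jar [278.1, 172.9] 0.76 [467.7   8.1  89. ]
scene pickup_tip [163.9, 204.4] 0.89 [ 347.2 -187.5   92. ]
scene pickup_tip [409.1, 142.6] 0.86 [635.1 238.8  92. ]
scene pickup_tip [277.9, 169.1] 0.8 [462.5  14.   92. ]
scene knob [338.8, 141.6] 0.52 [546.8 104.1 145. ]
top jar [302.9, 263.7] 0.97 [464.7  15.6  89. ]
top pickup_tip [413.6, 329.2] 0.9 [ 340.3 -189.7   92. ]
top pickup_tip [435.7, 206.7] 0.89 [ 570.5 -242.3   92. ]
top pickup_tip [192.9, 175.8] 0.78 [639.6 233.   92. ]
top pickup_tip [304.2, 261.0] 0.65 [469.7  12.9  92. ]
top knob [255.2, 214.9] 0.57 [551.6  99.5 145. ]
```

View pics/k_scene.png

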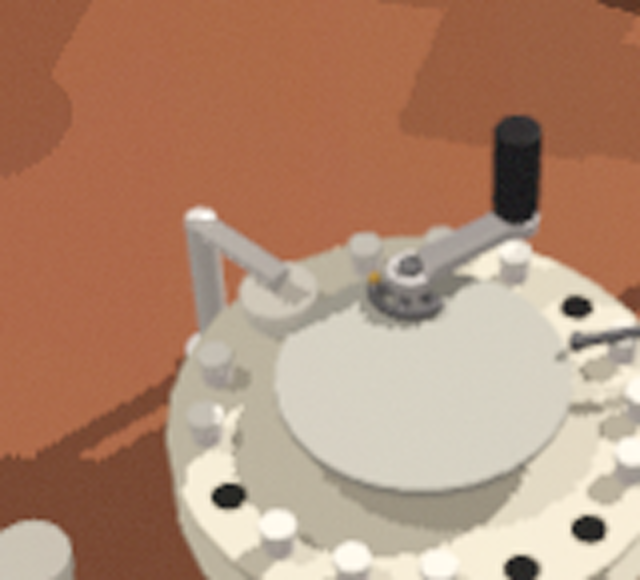

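View pics/k_top.png

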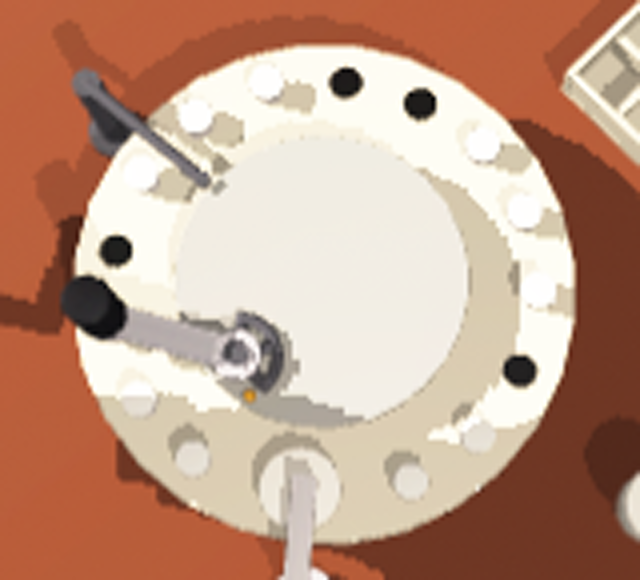

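Both views agree. In the top view the lid's centre at (300,487) lies under the beam's centreline, which crosses there at about column 297. The pin is up at (250,396), and the gripper is clear.

```bash
python3 -c "
from station import ctrl;print(ctrl.job_done())"
```

```text
the job is handed in; nothing more can be done
None
```

I swung the crank out to its stop and it latched. I then turned the deck about 99° counter-clockwise by the knob, let go, moved the gripper clear and handed the job in at about 14 s.

- **Jar under the tip:** in the last top view the lid centre is within about 2 mm of the pickup beam's centreline. The network points put the jar at (465,16) in the top view and (468,8) in the scene view. They put the tip at (470,13) and (463,14). Those pairs are 6–8 mm apart, which is about their usual scatter and within the 18 mm allowed.
- **Latch:** the brass pin shows up beside the pivot in both last views. I judged this by eye and did not measure its height.
- **Handle and forces:** the knob stands free and the gripper is more than 200 mm away. The wrist force stayed below about 7 N at every reading.

No check failed. The hand-in reports no verdict.

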